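Zero the thickness gauge and set it down on a well plate

ROBOT

A 7-joint arm with a two-finger parallel gripper is mounted at the origin on a cart in front of the work surface, level with it; the furniture and walls round the work are solid. World frame = base frame: x ahead of the robot, y to its left, z up, the work surface at z = 0. Lengths are in m, angles in rad, forces in N, time in s.
With the tool pointing down it reaches from about 0.4 to 0.85 m from the base axis. Payload 10.4 kg.
Tool frame: the origin (TCP) lies between the finger pads; the fingertips stand 19 mm ahead of it and the grasp point (between the pads) is the TCP (manip.tips_ahead is the distance from the TCP to the fingertips, in m); z points along the fingers, y is the line along which they close (so a half turn about z gives the same grasp; the last joint's range is limited). The gripper opens to 85 mm and grips with 20 to 120 N. Pads are 22 mm wide; open, the fingers measure 114 mm over their backs; the gripper's body (76 mm by 85 mm) begins 54 mm behind the grasp point. The pads swing forward as they close: fully open they stand 13 mm farther back than shut.
Start: joints at [-1.335, 0.332, -0.065, 1.46, 0.022, 1.35, -0.088], TCP at [0.16, 0.604, 0.25] pointing down, gripper open.
Joint ranges: [-2.6, 2.6], [-0.5, 2.12], [-1.47, 1.34], [0.16, 2.42], [-1.27, 4.41], [0.06, 2.06], [-2.6, 2.6]. Speed limits (rad/s): [2.22, 2.22, 2.79, 2.79, 3.14, 3.14, 3.14].

INTERFACE

Orientations are given as a unit quaternion [x, y, z, w].
In Python, from workcell import manip, viewer gives the robot as it stands.
- The arm moves only by the tool arm_command, never from a script. Its argument "series" is text: rows parted by semicolons, each of 5 numbers parted by spaces: the closure, from 0 (fully open) to 1 (shut), then the shift along the tool's x, y, z normalised to -1 to 1, where 1 is 0.4 m, then the turn about the tool's z normalised to -1 to 1, where 1 is 180 degrees. In form: jaw tx ty tz spin; .... A call has exactly 10 rows; each row shifts and turns the commanded pose from where the row before left it, along the tool's axes as they then stand; what a row does not reach is not made up. A row lasts 1/8 s, in which the tool goes at most 62.5 mm and 10.7 degrees, less where a joint would pass 70% of its speed; a pose out of reach is approached as far as the arm can. A call with a number of a shift or a turn outside -1 to 1 is refused whole. A call with a gripper value outside its range is refused whole. The fingers move at their own pace and stop on an object; "newtons" is the grip in N (left out, the last holds). Time passes only in rows, so rows that do not move let the fingers close, or fill a call up. It gives the time, the measured TCP pose, the force, the opening and the grip force at its end, in the units of the state.
- manip.get_obs(): the state, without advancing time (a new reading comes with each control period).
- viewer.camera(name): name is "scene" or "side" or "wrist"; returns a dict with "pixels" (420x560x3 uint8, red, green, blue), "intrinsics" (3x3 intrinsics, pixels), "extrinsics" (4x4, takes a point from world to camera coordinates). Camera axes: x right, y up, looking along -z (the intrinsics and any distortion apply to the point x, -y, -z); pixel columns grow to the right and rows downward; lengths in m; the calibration is good to about 2 mm. A picture is of the moment at which its call begins. There is no depth.
- manip.hand_in(): hands the job in; it is judged then, once.
The state is a dict: "clock": time; "joint_pos": joint angles; "joint_velocities": joint speeds; "tau": joint torques, N m; "position": TCP position; "ee_rot": TCP orientation; "ft_force": force on the tool from outside, world axes, zero at the start; "torque": the same for the moment, N m; "grip_width": opening from 0.0 (shut) to 1.0 (fully open); "grasp_force": force on a finger pad.
Only numpy, scipy, OpenCV 4.12 (cv2) and the standard library are available. Lean on these libraries where they do the work, as an engineer would, in place of code of your own. Each camera call takes 0.05 s, during which the arm holds its last target. There are 200 camera calls.

TASK

Get the bench thickness gauge ready to read the clear well plate. While its foot is still raised, turn the black reset knob counter-clockwise fully back to its zero stop and slide the plate under the foot, between the side cheeks and squarely home against the back stop; then press the foot down until it rests on the plate and leave it there. Do not tip or shift the bottle, the beaker or the petri dish.

Things in the scene. Friction and masses are not known exactly. Their poses are not given: they have to be found in the camera images.
- gauge: grey bench thickness gauge, fixed, about 130 mm deep and 310 mm wide. Origin on the table right under the foot; z up, x points into the gauge, away from its open front (the plate slides in along +x). A beam (top at 72 mm, bush of 16 mm radius to 77 mm) comes forward to the foot from a 46 mm wide column behind the back stop
- bay (a point): on the table in the gauge, where the plate's origin lies when the plate is home (gauge x = -23, y = 0)
- reset_knob (a joint): angle of the black reset knob on the dial, rad: 0 = against its zero stop (arm points to gauge -x), grows clockwise seen from above, up to 4.7. Friction about 0.05 N m, it stays where it is left
- knob_axis (a point): on the upright axis of the reset knob, at the hub's top, 50 mm above the table. Hub radius 17 mm
- knob_post (a point): centre of the upper end of the red upright post (13 mm diameter, top 73 mm above the table, free from 46 mm upwards) on the knob's arm, 36 mm from the axis
- foot (a joint): travel of the gauge's sliding foot, m: 0 = fully up (sole 47 mm above the table), grows downwards to 0.042; on the plate it reads about 0.032. It moves with about 3 N and stays where it is left
- foot_sole (a point): centre of the underside of the foot, a steel disc of 24 mm diameter
- foot_top (a point): centre of the top of the foot's black press pad, 34 mm diameter, 69 mm above the sole
- plate: clear well plate, loose, 86 mm (x) by 128 mm (y) by 15 mm (z), too wide for the gripper. Origin at the centre of its underside; its long edge with -x faces the robot, more or less
- bottle: small media bottle, upright, 56 mm diameter, 119 mm high; origin at the centre of its base; leave alone
- beaker: clear beaker, 52 mm diameter, 69 mm high; origin at the centre of its base; leave alone
- petri: white petri dish, 59 mm diameter, 15 mm high; origin at the centre of its base; leave alone
- back_stop (a point): middle of the upper front edge of the back stop, an aluminium bar 22 mm high and 170 mm wide (gauge x = +20 mm). At its ends two side cheeks 18 mm high, inner faces at gauge y = +/-75 mm, run forward to x = -9 mm, then flare out to y = +/-92 mm at x = -38 mm
- dial (a point): centre of the white dial on the grey dial housing at the gauge's right (116 x 112 mm, 32 mm high; gauge x = -30, y = -158 mm). The dial's scale starts at the red zero tick at the front (gauge -x)

How it is judged:
By the outcome, as a careful person would: the job done as asked, in the order asked, and still so for the second after the job is handed in, with the robot touching nothing.
It also fails if it takes over 64 s, if anything falls off the work surface, if the arm or the gripper's body presses on something with over 40 N, if the wrist force passes 120 N, or if a joint passes its speed limit or range.

## Working session

There is one attempt and no reset: what is moved stays moved. The work goes in short steps, Python scripts to look and compute and a tool call to move; the robot and the scene stay as the last step left them, time stands still between calls to the robot, and variables do not carry over. Pictures are saved under pics/ and viewed, at most 10 in all, crops included, and the job is handed in when it is done.

Besides the shell and the picture viewer there is one more tool, called after "Call:" as name(argument=value, ...) on one line, values as JSON. arm_command: Moves the arm, as the interface text tells. Scaled input: -1 to 1 covers 0.4 m each way for a shift and 180 degrees each way for a turn. Its arguments: {"type":"object","properties":{"series":{"type":"string"},"newtons":{"type":"number"}},"required":["series"]}

```bash
ls; mkdir -p pics
python3 - <<'E'
from workcell import manip, viewer
import cv2,pickle
d={}
for n in ("scene","side","wrist"):
    c=viewer.camera(n); d[n]=c
    cv2.imwrite(f"pics/a_{n}.png",c["pixels"][:,:,::-1])
    print(n,c["intrinsics"].tolist(),c["extrinsics"].round(4).tolist(),[k for k in c])
pickle.dump(d,open("a.pkl","wb"))
print(manip.get_obs(),manip.tips_ahead)
E
```

```text
pics
scene [[398.42968211213156, 0.0, 281.6955919941654], [0.0, 398.42968211213156, 205.77587486488903], [0.0, 0.0, 1.0]] [[0.798, -0.6022, 0.0229, -0.4777], [0.3339, 0.4736, 0.815, -0.2019], [-0.5016, -0.6428, 0.579, -0.7118], [0.0, 0.0, 0.0, 1.0]] ['pixels', 'intrinsics', 'extrinsics']
side [[433.55444183527777, 0.0, 275.182400050265], [0.0, 433.55444183527777, 207.56510619221214], [0.0, 0.0, 1.0]] [[0.888, -0.4597, -0.0121, -0.4878], [0.2241, 0.4095, 0.8844, -0.1657], [-0.4016, -0.788, 0.4667, -1.0888], [0.0, 0.0, 0.0, 1.0]] ['pixels', 'intrinsics', 'extrinsics']
wrist [[350.5698805152993, 0.0, 284.69574187426315], [0.0, 350.5698805152993, 212.14096068529216], [0.0, 0.0, 1.0]] [[0.2559, 0.9667, -0.0001, -0.6251], [-0.9299, 0.2462, -0.2733, 0.0348], [-0.2642, 0.0701, 0.9619, -0.3772], [0.0, 0.0, 0.0, 1.0]] ['pixels', 'intrinsics', 'extrinsics']
{'clock': 0.15, 'joint_pos': array([-1.3345998 ,  0.33274965, -0.06470801,  1.46070619,  0.02159597,
        1.34989299, -0.08848253]), 'joint_velocities': array([-0.00072476, -0.00096855, -0.00155255, -0.00245365,  0.00242482,
        0.00118542,  0.00074117]), 'tau': array([ 8.77354869e-04, -6.25831389e+01,  4.93799464e-02, -3.91849887e+01,
        1.62618211e-02,  7.59602990e-03,  3.11929102e-05]), 'position': array([0.15987789, 0.60395241, 0.24970453]), 'ee_rot': array([ 1.29017513e-01,  9.91642173e-01, -5.28167990e-04, -5.02201672e-05]), 'ft_force': array([-0.19471298, -0.30036109, -0.09607273]), 'torque': array([-0.00375667, -0.01220368, -0.0180703 ]), 'grasp_force': 0.0, 'grip_width': 0.9981897775698317} 0.019
```

View pics/a_scene.png

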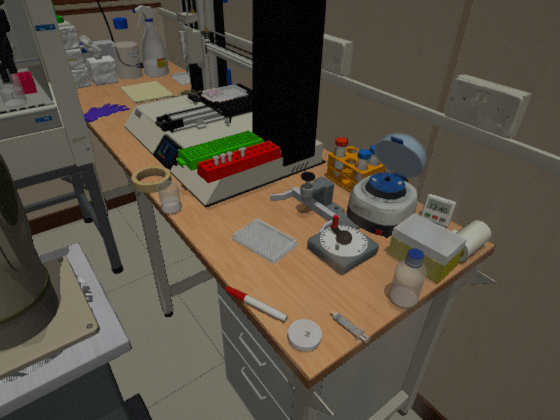

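View pics/a_side.png

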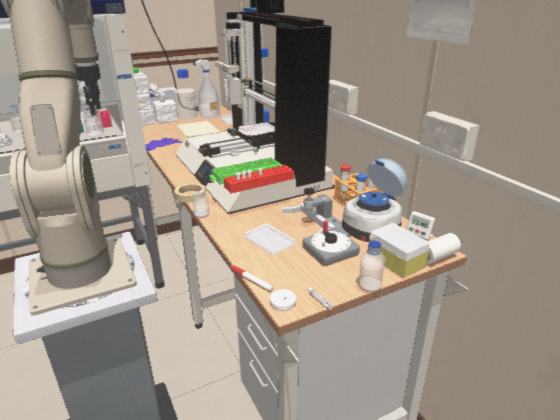

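The overview shows the plate near (265,240), the gauge's foot at about (308,185) and the dial at (343,240) in the scene view. The petri dish is at (305,335), the bottle at (408,280) and the beaker at (170,195). I'll enlarge both views.

Run:
```python
import cv2
a=cv2.imread("pics/a_scene.png")[160:290,215:400]; cv2.imwrite("pics/b_scene.png",cv2.resize(a,(740,520),interpolation=cv2.INTER_CUBIC))
a=cv2.imread("pics/a_side.png")[175:275,235:375]; cv2.imwrite("pics/b_side.png",cv2.resize(a,(700,500),interpolation=cv2.INTER_CUBIC))
```

```text
(no output)
```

View pics/b_scene.png

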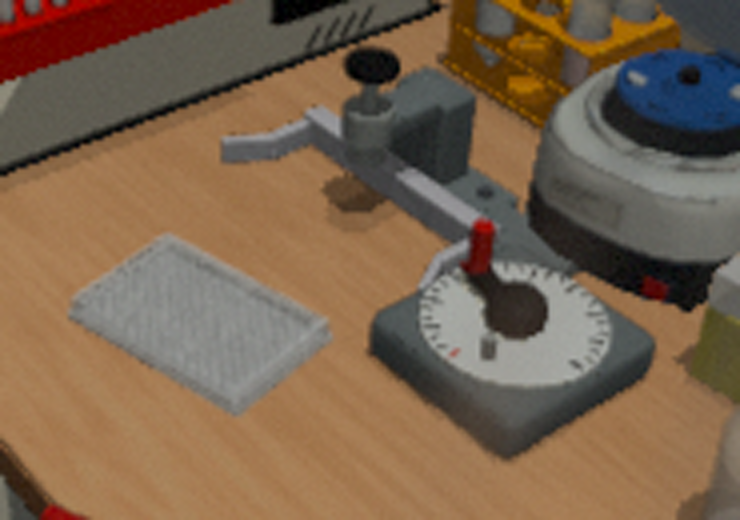

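View pics/b_side.png

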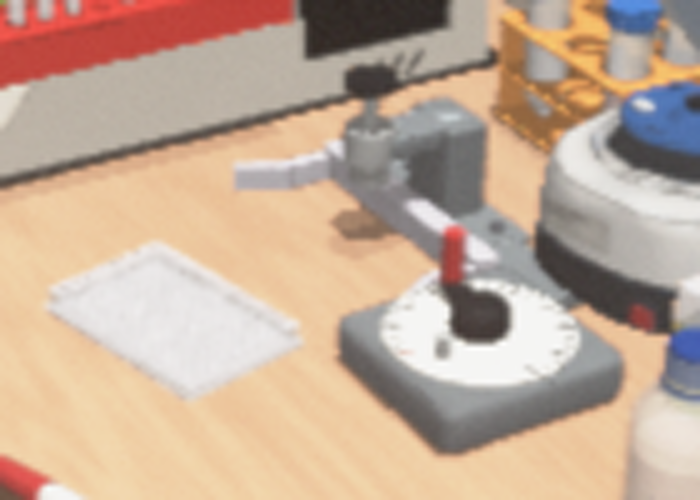

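The crops show the foot pad at scene-crop (372,62), dial centre (515,322), hub (516,303), post top (483,227) and zero tick (453,352). The plate corners are at (73,300), (170,237), (328,322) and (237,400). I'll fit poses to these.

```bash
cat > h.py <<'E'
import numpy as np, pickle
from scipy.optimize import least_squares
def proj(c,P):
    P=np.atleast_2d(P); E=c["extrinsics"]; q=P@E[:3,:3].T+E[:3,3]
    q=q*[1,-1,-1]; k=q@c["intrinsics"].T
    return k[:,:2]/k[:,2:]
def tf(p,L):
    c,s=np.cos(p[2]),np.sin(p[2]); L=np.atleast_2d(np.array(L,float))
    return np.c_[L[:,:2]@np.array([[c,s],[-s,c]])+p[:2],L[:,2]]
def ray(c,uv,z):
    E=c["extrinsics"];R=E[:3,:3];o=-R.T@E[:3,3]
    d=np.linalg.inv(c["intrinsics"])@[uv[0],uv[1],1]; d=R.T@(d*[1,-1,-1])
    return o+d*(z-o[2])/d[2]
E
python3 - <<'E'
from h import *
d=pickle.load(open("a.pkl","rb")); S,D=d["scene"],d["side"]
fs=lambda a:(np.array(a,float)+.5)/4+[215,160]-.5
fd=lambda a:(np.array(a,float)+.5)/5+[235,175]-.5
L=[(0,0,.116),(-.030,-.158,.032),(-.030,-.158,.050)]
us=fs([(372,62),(515,322),(516,303)]); ud=fd([(371,78),(480,332),(482,310)])
g0=ray(S,us[1],.032); f0=ray(S,us[0],.116); print(g0,f0)
def r(p): 
    Q=tf(p,L); return np.r_[(proj(S,Q)-us).ravel(),(proj(D,Q)-ud).ravel()]
best=min((least_squares(r,[f0[0],f0[1],a]) for a in np.linspace(-3,3,7)),key=lambda s:s.cost)
g=best.x; print("gauge",g,np.degrees(g[2]),best.fun.round(1))
b=lambda x,y:(x*.043,y*.064)
# corners: left(-x,+y) far(+x,+y) right(+x,-y) near(-x,-y)
Lp=[(*b(-1,1),.015),(*b(1,1),.015),(*b(1,-1),.015),(*b(-1,-1),.015)]
ps=fs([(73,300),(170,237),(328,322),(237,400)]); pd=fd([(50,300),(157,243),(300,328),(190,395)])
for c,u in ((S,ps),(D,pd)): print([ray(c,x,.015)[:2].round(4).tolist() for x in u])
def r2(p):
    Q=tf(p,Lp); return np.r_[(proj(S,Q)-ps).ravel(),(proj(D,Q)-pd).ravel()]
m=np.mean([ray(S,x,.015) for x in ps],0)
best=min((least_squares(r2,[m[0],m[1],a]) for a in np.linspace(-1,1,7)+g[2]),key=lambda s:s.cost)
p=best.x;print("plate",p,np.degrees(p[2]),best.fun.round(1))
for c,u in ((S,fs([(483,227),(453,352)])),(D,fd([(455,234),(402,352)]))):
    ax=tf(g,L)[2][:2]
    for q,z in zip(u,(.073,.032)):
        w=ray(c,q,z)[:2]-ax; cc,s=np.cos(g[2]),np.sin(g[2]); print("rel gauge",w@[[cc,-s],[s,cc]])
for n,c,u,z in (("petri",S,(305,331),.015),("bottlecap",S,(416,257),.119),("beaker base",S,(170,206),0),("petri",D,(283,298),.015),("bottlecap",D,(375,246),.119),("beaker",D,(200,210),0)):
    print(n,ray(c,u,z)[:2])
E
```

```text
[ 0.60476049 -0.2118405   0.032     ] [ 0.622246   -0.06326138  0.116     ]
gauge [ 0.62741847 -0.05702131  0.02762005] 1.5825120362907215 [-0.  -1.8  0.3  1.5  1.  -0.2 -0.7 -1.5 -0.4  1.  -0.5 -0.4]
[[0.4308, -0.0399], [0.5079, -0.0231], [0.5356, -0.1379], [0.4576, -0.1592]]
[[0.4284, -0.0473], [0.5096, -0.0185], [0.537, -0.1398], [0.4542, -0.1694]]
plate [ 0.48318304 -0.09036799  0.23036071] 13.198696197162578 [-2.1  0.2 -0.3 -1.4  2.8  0.5  0.3  1.2 -1.9 -1.4  0.2 -0.1  1.4  0.3
 -0.6 -1.5]
rel gauge [0.00779197 0.03881861]
rel gauge [-0.04078863  0.00652415]
rel gauge [0.00969963 0.03820665]
rel gauge [-0.04286037  0.00788673]
petri [ 0.39606282 -0.33456484]
bottlecap [ 0.5960192 -0.3869383]
beaker base [0.37011939 0.16414001]
petri [ 0.39387321 -0.33879179]
bottlecap [ 0.59984651 -0.38980459]
beaker [0.37341729 0.18145502]
```

Call:
arm_command(series="0 -0.125 -0.018 -0.008 0.0257; 0 -0.125 -0.018 -0.008 0.0257; 0 -0.125 -0.018 -0.008 0.0257; 0 -0.125 -0.018 -0.008 0.0257; 0 -0.125 -0.018 -0.008 0.0257; 0 -0.125 -0.018 -0.008 0.0257; 0 -0.125 -0.018 -0.008 0.0257; 0 -0.125 -0.018 -0.008 0.0257; 0 -0.125 -0.018 -0.008 0.0257; 0 -0.125 -0.018 -0.008 0.0257")

```text
clock: 1.4
position: [0.5152, 0.2621, 0.2821]
ee_rot: [0.509, 0.861, -0.0, -0.0]
ft_force: [0.2, 0.1, -0.0]
grip_width: 1.001
grasp_force: 0.0
```

Call:
arm_command(series="0 -0.125 -0.03 -0.006 0.028; 0 -0.125 -0.03 -0.006 0.028; 0 -0.125 -0.03 -0.006 0.028; 0 -0.125 -0.02 0 0.028; 0 -0.125 -0.01 0 0.028; 0 -0.125 -0.005 0 0.028; 0 0 0 0 0; 0 0 0 0 0; 0 0 0 0 0; 0 0 0 0 0")

```text
clock: 2.65
position: [0.5514, -0.0371, 0.2894]
ee_rot: [0.715, 0.7, -0.0, -0.0]
ft_force: [0.5, 0.0, 0.8]
grip_width: 1.002
grasp_force: 0.0
```

Run:
```python
from workcell import manip, viewer
import cv2,pickle
c=viewer.camera("wrist");pickle.dump(c,open("w.pkl","wb"))
cv2.imwrite("pics/c.png",cv2.resize(c["pixels"][:,:,::-1],(800,600),interpolation=cv2.INTER_CUBIC))
```

```text
(no output)
```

View pics/c.png

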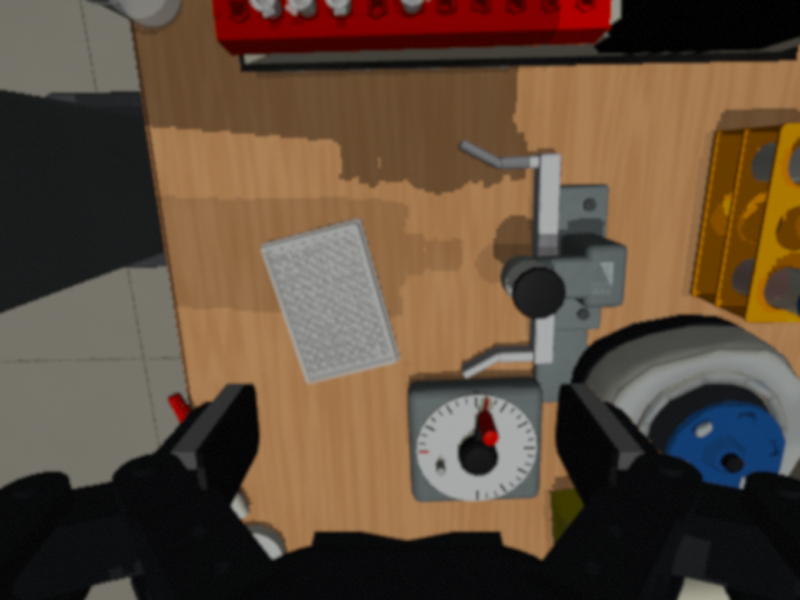

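The wrist view clearly shows plate corners (262,247), (358,220), (397,358), (309,382); the pad at (538,292); hub (478,453); post top (490,438); tick (424,452); and cheek tips (463,146), (466,374).

Run:
```python
from h import *
c=pickle.load(open("w.pkl","rb")); f=lambda a:(np.array(a,float)+.5)*.7-.5
L=[(0,0,.116),(-.030,-.158,.032),(-.030,-.158,.050),(-.038,.0935,.018),(-.038,-.0935,.018),(-.088,-.102,.032),(.028,-.102,.032),(.028,-.214,.032),(-.088,-.214,.032)]
u=f([(538,292),(477,446),(478,453),(463,146),(466,374),(411,382),(540,380),(539,497),(413,500)])
def r(p): return (proj(c,tf(p,L))-u).ravel()
s=least_squares(r,[.627,-.057,.03],loss="soft_l1"); g=s.x; print("gauge",g,np.degrees(g[2]));print(r(g).reshape(-1,2).round(1).tolist())
Lp=[(-.043,.064,.015),(.043,.064,.015),(.043,-.064,.015),(-.043,-.064,.015)]
up=f([(262,247),(358,220),(397,358),(309,382)])
r2=lambda p:(proj(c,tf(p,Lp))-up).ravel()
s=least_squares(r2,[.483,-.09,.2]);p=s.x;print("plate",p,np.degrees(p[2]),r2(p).round(1))
cc,sn=np.cos(g[2]),np.sin(g[2]);R=np.array([[cc,-sn],[sn,cc]])
ax=tf(g,L)[2];print("axis",ax,"foot",g[:2])
for q,z in (((490,438),.073),((424,452),.032)):
    w=ray(c,f(q),z); print("world",w,"rel",(w[:2]-ax[:2])@R)
print("plate in gauge",(p[:2]-g[:2])@R, "bay",tf(g,[-.023,0,0]))
print("plate corners",tf(p,Lp)[:,:2].round(4).tolist())
for n,q,z in (("petri",(266,545),.015),): print(n,ray(c,f(q),z))
```

```text
gauge [ 0.63399809 -0.04391919  0.01821511] 1.043649148000438
[[3.5, -2.1], [-0.7, -0.7], [0.6, 2.8], [-0.6, -5.8], [-1.2, -3.3], [-3.7, 4.0], [4.3, 1.8], [1.8, 1.2], [-1.5, 2.2]]
plate [ 0.48855468 -0.0800714   0.24049182] 13.779166321957405 [-3.7 -2.   1.5 -2.8  4.   3.1 -1.6  3.1]
axis [ 0.6068809  -0.20243941  0.05      ] foot [ 0.63399809 -0.04391919]
world [ 0.6115875  -0.17124816  0.073     ] rel [0.00527394 0.03110035]
world [ 0.56224382 -0.20822782  0.032     ] rel [-0.04473511 -0.00497443]
plate in gauge [-0.14607776 -0.03349708] bay [[ 0.61100191 -0.04433812  0.        ]]
plate corners [[0.4315, -0.0282], [0.5151, -0.0077], [0.5456, -0.132], [0.462, -0.1525]]
petri [ 0.41079134 -0.31639087  0.015     ]
```

Run:
```python
from h import *
from workcell import manip
c=pickle.load(open("w.pkl","rb")); f=lambda a:(np.array(a,float)+.5)*.7-.5
E=c["extrinsics"]; print("cam",-E[:3,:3].T@E[:3,3],E[:3,:3].round(3).tolist(),c["intrinsics"][0,0]); print(manip.get_obs()["position"])
L=[(0,0,.116),(-.030,-.158,.032),(-.030,-.158,.050),(-.038,.0935,.018),(-.038,-.0935,.018),(.02,.085,.022),(.02,-.085,.022),(-.088,-.102,.032),(.028,-.102,.032),(.028,-.214,.032),(-.088,-.214,.032)]
u=f([(538,292),(477,446),(478,453),(463,146),(466,374),(541,155),(535,363),(411,382),(540,380),(539,497),(413,500)])
Lp=[(-.043,.064,.015),(.043,.064,.015),(.043,-.064,.015),(-.043,-.064,.015)]
up=f([(262,247),(358,220),(397,358),(309,382)])
cen=c["intrinsics"][:2,2]
def dist(q,s,k):
    n=(q-cen)/c["intrinsics"][0,0]; r2=(n**2).sum(1,keepdims=True); return cen+c["intrinsics"][0,0]*s*n*(1+k*r2)
for mode in ("none","s","k","sk"):
    def r(v):
        s=1+v[6]*("s" in mode); k=v[7]*("k" in mode)
        return np.r_[(dist(proj(c,tf(v[:3],L)),s,k)-u).ravel(),(dist(proj(c,tf(v[3:6],Lp)),s,k)-up).ravel()]
    q=least_squares(r,[.627,-.05,.02,.485,-.08,.23,0,0],loss="soft_l1")
    print(mode,q.cost,q.x.round(4));print(r(q.x).reshape(-1,2).round(1).tolist())
```

```text
cam [0.55254871 0.03245752 0.41207073] [[1.0, -0.021, 0.0], [0.021, 0.962, -0.272], [0.006, 0.272, 0.962]] 350.5698805152993
[ 0.55137728 -0.03735283  0.28939916]
none 48.99136134553606 [ 0.6342 -0.0455  0.0174  0.4887 -0.0805  0.2597  0.      0.    ]
[[3.7, -0.4], [-0.6, 0.5], [0.7, 3.9], [-0.3, -4.3], [-1.1, -2.2], [0.1, -4.6], [-0.6, -1.4], [-3.5, 5.1], [4.4, 3.0], [1.8, 2.2], [-1.5, 3.2], [-4.3, -0.7], [0.4, -2.9], [4.9, 2.5], [-0.4, 3.7]]
s 23.858045399911482 [ 0.6366 -0.0465  0.0165  0.4865 -0.0798  0.2476 -0.0346  0.    ]
[[3.0, 1.0], [-0.6, -2.4], [0.8, 0.8], [0.5, 0.5], [-0.7, -3.1], [-1.0, 0.1], [-1.8, -2.1], [-1.6, 3.7], [2.8, 1.8], [0.1, -1.9], [0.1, -1.1], [-2.1, -0.5], [0.4, -1.1], [2.7, 1.2], [-0.4, 1.0]]
k 32.458708713433154 [ 0.6358 -0.0467  0.0185  0.488  -0.0799  0.2545  0.0065 -0.1796]
[[4.1, 1.1], [-0.2, -0.5], [1.0, 2.5], [0.2, -0.7], [-0.0, -1.5], [-1.4, -0.2], [-0.5, -1.1], [-2.1, 5.8], [3.8, 2.9], [-0.8, -2.7], [-0.2, -0.1], [-2.8, -0.7], [0.3, -2.8], [4.1, 2.2], [-0.4, 2.5]]
sk 21.46822986081121 [ 0.6367 -0.0465  0.0156  0.4857 -0.0797  0.2451 -0.0571  0.1588]
[[2.0, 1.0], [-1.0, -3.1], [0.5, 0.3], [0.5, 1.0], [-1.5, -4.0], [-0.6, -0.2], [-2.8, -2.5], [-1.7, 2.5], [2.2, 1.4], [1.2, -0.2], [0.0, -0.9], [-2.1, -0.3], [0.4, -0.1], [2.1, 0.4], [-0.3, 0.2]]
```

Run:
```python
from h import *
import cv2
d=pickle.load(open("a.pkl","rb")); w=pickle.load(open("w.pkl","rb"))
V={"scene":(d["scene"],(343,240)),"side":(d["side"],(331,241)),"wrist":(w,(334,312))}
for n,(c,o) in V.items():
    im=c["pixels"]; hsv=cv2.cvtColor(im,cv2.COLOR_RGB2HSV)
    m=((hsv[...,1]<45)&(hsv[...,2]>(135))).astype(np.uint8)
    roi=np.zeros_like(m); cv2.circle(roi,o,46 if n=="wrist" else 27,1,-1); m&=roi
    nb,lab,st,_=cv2.connectedComponentsWithStats(m); k=1+st[1:,4].argmax()
    pts=cv2.findNonZero((lab==k).astype(np.uint8)); h=cv2.convexHull(pts); e=cv2.fitEllipse(h)
    print(n,"dial",np.round(e[0],1),np.round(e[1],1),st[k,4],"->",ray(c,e[0],.032).round(4))
    r=((im[...,0]>90)&(im[...,1]<60)&(im[...,2]<60)).astype(np.uint8)&roi if n=="wrist" else None
    R=(im[...,0].astype(int)>2.2*im[...,1])&(im[...,0]>60)
    roi[:]=0; cv2.circle(roi,o,45,1,-1); ys,xs=np.nonzero(R&(roi>0)); print(" red",len(xs),xs.min(),xs.max(),ys.min(),ys.max(),xs.mean().round(1),ys.mean().round(1))
```

```text
scene dial [341.5 238.7] [32.7 50.4] 797 -> [ 0.6047 -0.206   0.032 ]
 red 91 331 381 215 234 347.1 224.3
side dial [330.2 237. ] [40.6 54.4] 1062 -> [ 0.6156 -0.1949  0.032 ]
 red 24 324 326 221 230 325.1 225.7
wrist dial [333.1 313.3] [73.4 84. ] 3566 -> [ 0.607  -0.2051  0.032 ]
 red 139 337 348 280 312 342.1 302.7
```

Call:
arm_command(series="0.5 -0.11 0.052 0 0; 0.5 -0.11 0.052 0 0; 0.5 -0.11 0.052 0 0.028; 0.5 0 0 0.112 0; 0.5 0 0 0.112 0; 0.5 0 0 0.112 0; 0.5 0 0 0.112 0; 0.5 0 0 0 0; 0.5 0 0 0 0; 0.5 0 0 0 0", newtons=25)

```text
clock: 3.95
position: [0.6119, -0.1719, 0.1126]
ee_rot: [0.745, 0.667, 0.001, 0.001]
ft_force: [-0.2, 0.6, 0.9]
grip_width: 0.503
grasp_force: 0.0
```

Run:
```python
from workcell import manip, viewer
import cv2,pickle,numpy as np
from h import ray
c=viewer.camera("wrist");pickle.dump(c,open("w2.pkl","wb"))
im=c["pixels"]
R=(im[...,0].astype(int)>2.2*im[...,1])&(im[...,0]>60); print(np.argwhere(R).mean(0))
d=viewer.camera("scene"); s=d["pixels"][150:290,230:420,::-1]
a=cv2.resize(im[:,:,::-1],(420,315)); b=cv2.resize(s,(380,280),interpolation=cv2.INTER_CUBIC)
o=np.zeros((315,800,3),np.uint8);o[:,:420]=a;o[:280,420:]=b;cv2.imwrite("pics/d.png",o)
print(manip.get_obs()["position"])
```

```text
[255.55728155 300.21456311]
[ 0.61148185 -0.17178199  0.11191161]
```

View pics/d.png

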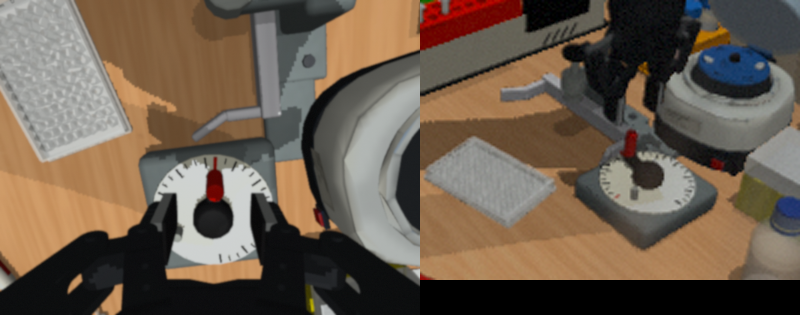

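Post top appears at about (215,190) in the left half, between the finger mid-columns (160 and 262). I'll check it against the TCP's projection.

Run:
```python
from h import *
c=pickle.load(open("w2.pkl","rb")); im=c["pixels"]
R=(im[...,0].astype(int)>2.2*im[...,1])&(im[...,0]>60); R[:,:250]=0;R[:,330:]=0
for y in range(205,280,4):
    x=np.nonzero(R[y])[0]; print(y,(x.min(),x.max(),int(im[y,x,0].mean())) if len(x) else None)
print(proj(c,[.6115,-.1718,.073]),proj(c,[.6115,-.1718,.046]))
```

```text
205 None
209 None
213 (np.int64(285), np.int64(288), 112)
217 (np.int64(285), np.int64(288), 112)
221 (np.int64(285), np.int64(287), 110)
225 (np.int64(285), np.int64(287), 92)
229 (np.int64(280), np.int64(292), 74)
233 (np.int64(277), np.int64(294), 73)
237 (np.int64(277), np.int64(295), 73)
241 (np.int64(277), np.int64(295), 74)
245 (np.int64(277), np.int64(295), 77)
249 (np.int64(276), np.int64(296), 102)
253 (np.int64(276), np.int64(297), 109)
257 (np.int64(276), np.int64(297), 109)
261 (np.int64(276), np.int64(296), 107)
265 (np.int64(278), np.int64(294), 133)
269 (np.int64(284), np.int64(287), 73)
273 None
277 None
[[284.25699711 257.68262868]] [[284.13874928 238.98993219]]
```

Call:
arm_command(series="0.5 0 0.004 0.052 0; 0.5 0 0 0.052 0; 0.5 0 0 0 0; 1 0 0 0 0; 1 0 0 0 0; 1 0 0 0 0; 1 0 0 0 0; 1 0 0 0 0; 1 0 0 0 0; 1 0 0 0 0", newtons=25)

```text
clock: 5.3
position: [0.6126, -0.1719, 0.0691]
ee_rot: [0.745, 0.667, 0.0, 0.0]
ft_force: [1.8, -1.3, 5.3]
grip_width: 0.141
grasp_force: 24.9
```

Call:
arm_command(series="1 -0.0013 -0.0155 0 -0.055; 1 -0.0013 -0.0155 0 -0.055; 1 -0.0013 -0.0155 0 -0.055; 1 -0.0013 -0.0155 0 -0.055; 1 -0.0013 -0.0155 0 -0.055; 1 -0.0013 -0.0155 0 -0.055; 1 -0.0013 -0.0155 0 -0.055; 1 -0.0013 -0.0155 0 -0.055; 1 0 0 0 0; 1 0 0 0 0")

```text
clock: 6.55
position: [0.5726, -0.1968, 0.069]
ee_rot: [0.149, 0.989, 0.0, -0.001]
ft_force: [-7.5, 0.4, 12.0]
grip_width: 0.142
grasp_force: 25.6
```

Call:
arm_command(series="1 -0.0012 -0.0141 0 -0.05; 1 -0.0012 -0.0141 0 -0.05; 1 0 0 0 0; 1 0 -0.0031 0 -0.011; 1 0 0 0 0; 1 0 0 0 0; 1 0 0 0 0; 1 0 0 0 0; 1 0 0 0 0; 1 0 0 0 0")

```text
clock: 7.8
position: [0.5708, -0.2094, 0.069]
ee_rot: [-0.024, 1.0, 0.0, -0.001]
ft_force: [-7.9, 1.1, 12.8]
grip_width: 0.139
grasp_force: 25.7
```

Run:
```python
from workcell import manip
o=manip.get_obs();print(o["position"],o["ft_force"],o["torque"],o["ee_rot"])
```

```text
[ 0.5707542  -0.20943795  0.06898085] [-7.94809624  1.06453335 12.83932509] [0.29705743 1.76860376 0.00812498] [-2.42384549e-02  9.99705059e-01  4.15592210e-04 -1.45581435e-03]
```

Call:
arm_command(series="1 0 -0.0031 0 -0.011; 1 0 0 0 0; 1 0 -0.0031 0 -0.011; 1 0 0 0 0; 1 0 -0.0031 0 0; 1 0 0 0 0; 1 0 0 0 0; 1 0 0 0 0; 1 0 0 0 0; 1 0 0 0 0")

```text
clock: 9.05
position: [0.5712, -0.2099, 0.0689]
ee_rot: [-0.06, 0.998, 0.002, -0.002]
ft_force: [-12.1, 10.2, 17.0]
grip_width: 0.137
grasp_force: 26.3
```

Call:
arm_command(series="0.5 0 0 0 0; 0.5 0 0 0 0; 0.5 0 0 0 0; 0.5 0 0 0 0; 0.5 0 0 -0.05 0; 0.5 0 0 -0.125 0; 0.5 0 0 -0.125 0; 0.5 0 0 -0.125 0; 0.5 0 0 -0.05 0; 0.5 0 0 0 0")

```text
clock: 10.3
position: [0.5732, -0.2134, 0.2617]
ee_rot: [-0.059, 0.998, -0.001, 0.002]
ft_force: [-0.3, 0.7, 0.1]
grip_width: 0.501
grasp_force: 0.0
```

Run:
```python
from workcell import manip, viewer
import cv2,pickle,numpy as np
c=viewer.camera("wrist");pickle.dump(c,open("w3.pkl","wb"))
cv2.imwrite("pics/e.png",cv2.resize(c["pixels"][:,:,::-1],(800,600),interpolation=cv2.INTER_CUBIC))
```

```text
(no output)
```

View pics/e.png

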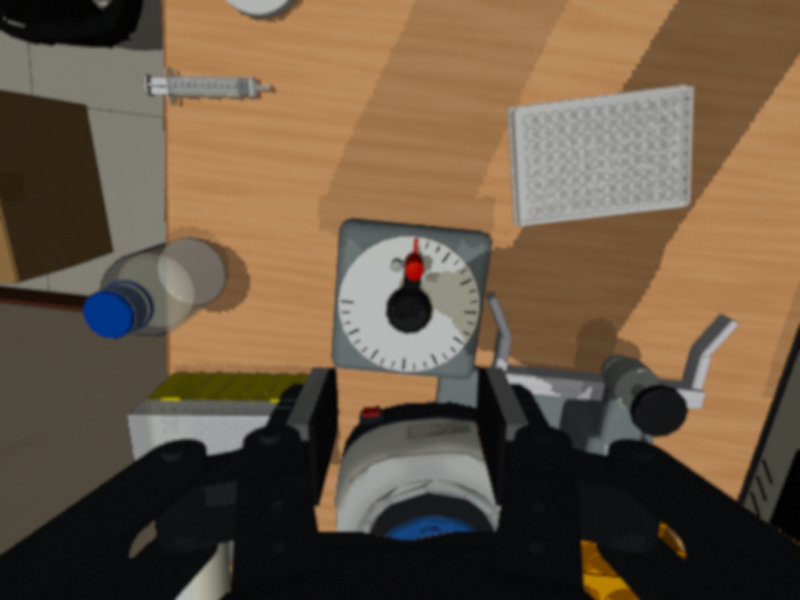

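The pointer and post (415,265) sit on the red zero tick. Plate corners are (511,108), (692,86), (690,207), (518,226). I'll refit the plate pose.

Run:
```python
from h import *
c=pickle.load(open("w3.pkl","rb")); f=lambda a:(np.array(a,float)+.5)*.7-.5
q=[(511,108),(692,86),(690,207),(518,226)]
W=np.array([ray(c,f(x),.015)[:2] for x in q]);print(W.round(4))
print("centre",W.mean(0),"yaw",np.degrees(np.arctan2(*( (W[2]+W[3]-W[0]-W[1])[::-1]))),np.degrees(np.arctan2(*(( W[0]+W[3]-W[1]-W[2])*[1,-1]))))
for n,x,z in (("dial",(409,305),.032),("pad",(658,409),.116),("tick",(417,241),.032),("post",(414,269),.073),("tipR",(490,297),.018),("tipL",(733,321),.018)): print(n,ray(c,f(x),z).round(4))
```

```text
[[ 0.462  -0.154 ]
 [ 0.4337 -0.0339]
 [ 0.5131 -0.013 ]
 [ 0.5414 -0.1347]]
centre [ 0.48754899 -0.08389946] yaw 14.20181632990804 13.183321496719586
dial [ 0.6059 -0.2076  0.032 ]
pad [ 0.6279 -0.0565  0.116 ]
tick [ 0.5584 -0.2076  0.032 ]
post [ 0.57   -0.2089  0.073 ]
tipR [ 0.5965 -0.1469  0.018 ]
tipL [0.5934 0.0417 0.018 ]
```

Call:
arm_command(series="1 0 0 0 0.032; 1 0.108 0.044 0 0; 1 0.108 0.044 0 0; 1 0 0 0.12 0; 1 0 0 0.12 0; 1 0 0 0.12 0; 1 0 0 0.12 0; 1 0 0 0.08 0; 1 0 0 0.03 0; 1 0 0 0 0", newtons=20)

```text
clock: 11.6
position: [0.485, -0.1793, 0.0223]
ee_rot: [-0.009, 1.0, 0.0, -0.001]
ft_force: [0.4, 0.6, 0.3]
grip_width: -0.001
grasp_force: 0.0
```

Call:
arm_command(series="1 0 0.014 -0.005 0; 1 0 0.014 0 0; 1 0 0.014 0 0; 1 0 0.014 0 0; 1 0 0.014 0 0; 1 0 0.014 0 0; 1 0 0.014 0 0; 1 0 0.014 0 0; 1 0 0.014 0 0; 1 0 0 0 0")

```text
clock: 12.85
position: [0.4848, -0.1283, 0.0248]
ee_rot: [-0.009, 1.0, 0.0, 0.0]
ft_force: [-0.1, -1.8, 3.7]
grip_width: -0.003
grasp_force: 1.4
```

Run:
```python
from workcell import manip, viewer
import cv2,pickle,numpy as np
c=viewer.camera("wrist");pickle.dump(c,open("w4.pkl","wb"))
cv2.imwrite("pics/f.png",cv2.resize(c["pixels"][:,:,::-1],(800,600),interpolation=cv2.INTER_CUBIC))
```

```text
(no output)
```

View pics/f.png

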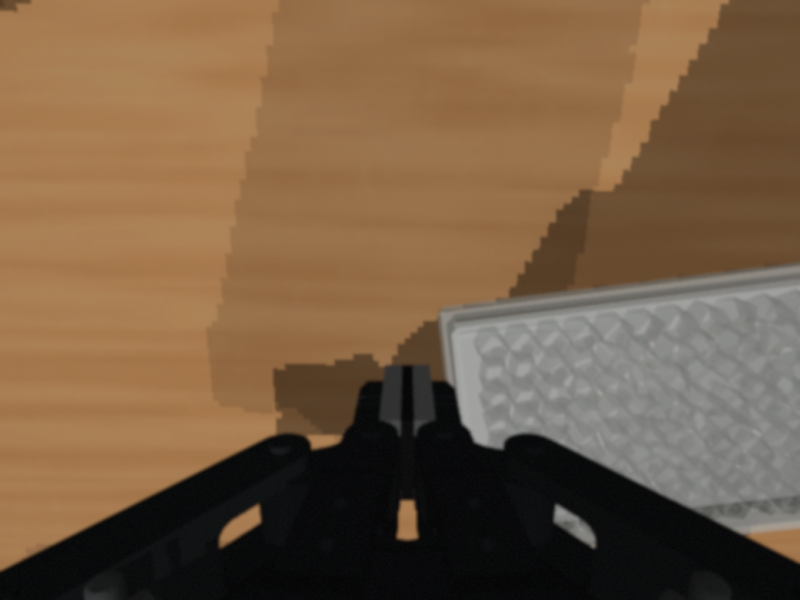

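The plate's near corner is at (442,312) and its near edge runs to (800,267), so about 7° of yaw remains.

Run:
```python
from h import *
c=pickle.load(open("w4.pkl","rb")); f=lambda a:(np.array(a,float)+.5)*.7-.5
A=ray(c,f((442,312)),.015)[:2];B=ray(c,f((798,268)),.015)[:2];C=ray(c,f((452,385)),.015)[:2]
d=B-A; yaw=np.arctan2(-d[0],d[1]);print(A,B,C,np.degrees(yaw))
R=np.array([[np.cos(yaw),-np.sin(yaw)],[np.sin(yaw),np.cos(yaw)]]);print("centre",A+R@[.043,.064],"bay",tf([.634,-.05,.016],[-.023,0,0]))
```

```text
[ 0.45521064 -0.1185961 ] [ 0.44109982 -0.02302384] [ 0.47714033 -0.11489   ] 8.398789635110203
centre [ 0.48840151 -0.0490018 ] bay [[ 0.61100294 -0.05036798  0.        ]]
```

Call:
arm_command(series="1 0 -0.05 0 0; 1 0 0 -0.094 0; 1 0 0 -0.094 0; 0.3 0.086 0.124 0 0; 0.3 0.086 0.124 0 0; 0.3 0 0 0.087 0; 0.3 0 0 0.087 0; 0.3 0 0 0 0; 0.3 0 0 0.025 0; 0.3 0 0 0 0")

```text
clock: 14.15
position: [0.4146, -0.0509, 0.0205]
ee_rot: [-0.009, 1.0, 0.0, 0.0]
ft_force: [-0.1, 0.6, -0.2]
grip_width: 0.698
grasp_force: 0.0
```

Run:
```python
from workcell import manip, viewer
import cv2,pickle,numpy as np
c=viewer.camera("wrist"); d=viewer.camera("side")
print(manip.get_obs()["joint_pos"].round(2))
a=cv2.resize(c["pixels"][:,:,::-1],(420,315)); b=cv2.resize(d["pixels"][190:270,215:310,::-1],(380,320),interpolation=cv2.INTER_CUBIC)
o=np.zeros((320,800,3),np.uint8);o[:315,:420]=a;o[:320,420:]=b;cv2.imwrite("pics/g.png",o)
```

```text
[-0.14  0.17  0.16  2.22 -0.04  0.76  1.64]
```

View pics/g.png

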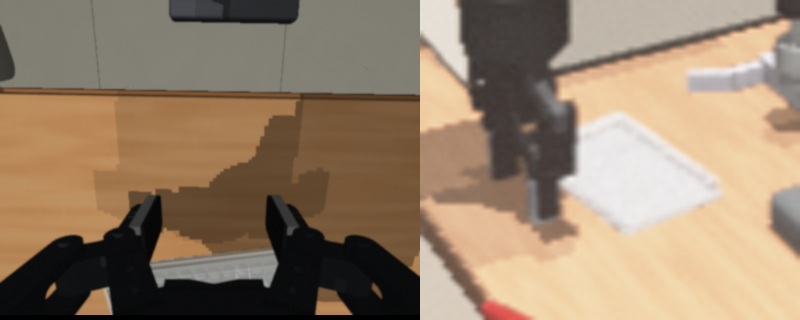

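The fingers straddle behind the near edge, with tips just above the table. I'll push in next.

Call:
arm_command(series="0.3 0 0 0.007 0; 0.3 -0.025 0 0 0; 0.3 -0.025 0 0 0; 0.3 -0.025 0 0 0; 0.3 -0.025 0 0 0; 0.3 -0.025 0 0 0; 0.3 -0.025 0 0 0; 0.3 -0.025 0 0 0; 0.3 -0.025 0 0 0; 0.3 0 0 0 0")

```text
clock: 15.5
position: [0.4953, -0.0494, 0.0175]
ee_rot: [-0.009, 1.0, 0.0, 0.0]
ft_force: [1.1, 0.1, -0.4]
grip_width: 0.697
grasp_force: 0.0
```

Run:
```python
from workcell import viewer
import cv2,pickle,numpy as np
d=viewer.camera("scene"); e=viewer.camera("side")
a=cv2.resize(d["pixels"][165:265,235:375,::-1],(420,300),interpolation=cv2.INTER_CUBIC); b=cv2.resize(e["pixels"][175:265,240:354,::-1],(380,300),interpolation=cv2.INTER_CUBIC)
cv2.imwrite("pics/i.png",np.hstack([a,b]))
```

```text
(no output)
```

View pics/i.png

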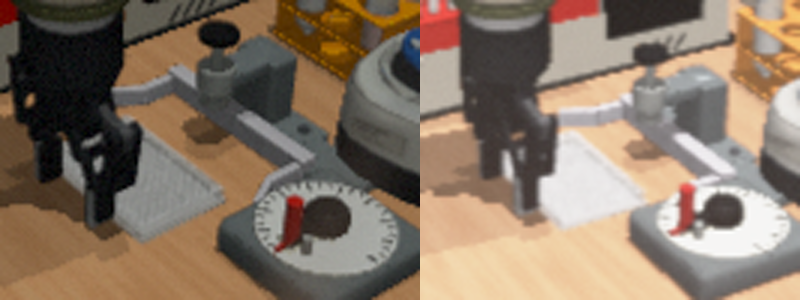

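The plate is aligned ahead of the fingers and centred on the cheek opening, and the post is at zero. That was my last picture, so from here I rely on force and pose.

Call:
arm_command(series="0.3 -0.025 0 0 0; 0.3 -0.025 0 0 0; 0.3 -0.025 0 0 0; 0.3 -0.025 0 0 0; 0.3 -0.0175 0 0 0; 0.3 -0.0075 0 0 0; 0.3 0 0 0 0; 0.3 0 0 0 0; 0.3 0 0 0 0; 0.3 0 0 0 0")

```text
clock: 16.85
position: [0.5444, -0.0487, 0.0175]
ee_rot: [-0.009, 1.0, 0.0, 0.0]
ft_force: [0.3, -0.3, 0.3]
grip_width: 0.695
grasp_force: 0.0
```

Call:
arm_command(series="0.3 -0.005 0 0 0; 0.3 -0.005 0 0 0; 0.3 -0.005 0 0 0; 0.3 -0.005 0 0 0; 0.3 -0.005 0 0 0; 0.3 -0.004 0 0 0; 0.3 0 0 0 0; 0.3 0 0 0 0; 0.3 0 0 0 0; 0.3 0 0 0 0")

```text
clock: 18.1
position: [0.556, -0.0484, 0.0175]
ee_rot: [-0.009, 1.0, 0.0, 0.0]
ft_force: [-0.7, 0.1, -0.2]
grip_width: 0.696
grasp_force: 0.0
```

Call:
arm_command(series="0.3 -0.004 0 0 0; 0.3 0 0 0 0; 0.3 -0.004 0 0 0; 0.3 0 0 0 0; 0.3 -0.004 0 0 0; 0.3 0 0 0 0; 0.3 0 0 0 0; 0.3 0 0 0 0; 0.3 0 0 0 0; 0.3 0 0 0 0")

```text
clock: 19.35
position: [0.558, -0.0485, 0.0169]
ee_rot: [-0.009, 1.0, 0.0, -0.003]
ft_force: [-14.6, -0.1, 11.3]
grip_width: 0.694
grasp_force: 6.8
```

Call:
arm_command(series="0.3 0.02 0 0 0; 0.3 0.03 0 -0.02 0; 1 0 0 0 0; 1 0 0 0 0; 1 0 0 0 0; 1 0 0 0 0; 1 0 0 0 0; 1 -0.02 0 0 0; 1 -0.015 0 0 0; 1 0 0 0 0")

```text
clock: 20.6
position: [0.5554, -0.0484, 0.0254]
ee_rot: [-0.009, 1.0, 0.0, 0.0]
ft_force: [0.1, -0.2, -0.2]
grip_width: -0.002
grasp_force: 0.0
```

Call:
arm_command(series="1 -0.004 0 0 0; 1 0 0 0 0; 1 -0.004 0 0 0; 1 0 0 0 0; 1 -0.003 0 0 0; 1 0 0 0 0; 1 0 0 0 0; 1 0 0 0 0; 1 0 0 0 0; 1 0 0 0 0")

```text
clock: 21.85
position: [0.558, -0.0485, 0.0253]
ee_rot: [-0.009, 1.0, 0.0, -0.001]
ft_force: [-7.0, 0.3, 5.1]
grip_width: 0.002
grasp_force: 3.3
```

Call:
arm_command(series="1 -0.004 0 0 0; 1 0 0 0 0; 1 0 0 0 0; 1 0.01 0 0 0; 1 0.04 0 0 0; 1 0.04 0 0 0; 1 0 0 -0.1 0; 1 0 0 -0.12 0; 1 0 0 -0.12 0; 1 0 0 -0.12 0")

```text
clock: 23.1
position: [0.5249, -0.049, 0.2114]
ee_rot: [-0.009, 1.0, 0.0, 0.001]
ft_force: [0.0, 0.1, -0.6]
grip_width: -0.002
grasp_force: 0.0
```

Run:
```python
from h import *
from workcell import manip, viewer
import cv2
o=manip.get_obs();print(o["position"],o["ft_force"])
for n,pt in (("scene",None),("wrist",None)):
    c=viewer.camera(n); pickle.dump(c,open(f"z_{n}.pkl","wb"))
    g=np.array([.634,-.05,.016]); print(n,"predicted pad",proj(c,tf(g,[0,0,.116])).round(1))
    hsv=cv2.cvtColor(c["pixels"],cv2.COLOR_RGB2HSV); m=(hsv[...,2]<60).astype(np.uint8)
    nb,l,s,ce=cv2.connectedComponentsWithStats(m)
    for k in range(1,nb):
        if s[k,4]>40: print(s[k],ce[k].round(1),ray(c,ce[k],.116).round(4)[:2])
```

```text
[ 0.52494411 -0.04897454  0.21137179] [ 0.0263523   0.13506455 -0.58147257]
scene predicted pad [[307.8 171.2]]
[ 51   0  88  42 663] [90.8  8.7] [0.8096 2.2935]
[181   0   5  12  48] [183.2   5.5] [1.3644 2.1252]
[187   0  10  13  98] [191.3   5.4] [1.4135 2.1036]
[  156     0   171   166 10657] [273.4  83.6] [0.932  0.4958]
[140   2  21   6  61] [152.6   4.6] [1.202  2.2551]
[189  21  10   9  51] [193.8  24.9] [1.1423 1.5318]
[216  56  12  31 290] [221.7  71.6] [0.848 0.718]
[ 85 121  46  57 132] [109.8 151.3] [0.2921 0.306 ]
[153 135  29  34 560] [167.1 151.8] [0.4067 0.2242]
[200 160 125  48 296] [262.3 184.4] [ 0.5143 -0.0363]
[   6  163  117  111 3610] [ 72.4 205.8] [0.1573 0.1158]
[301 172  14  10 100] [307.6 176.2] [ 0.6192 -0.0668]
[365 182  41  17 288] [384.1 192.5] [ 0.7118 -0.2144]
[308 186  25  20 293] [323.  195.3] [ 0.5953 -0.1461]
[104 191  36  21 337] [120.6 200.1] [0.2418 0.0807]
[144 193  82  97 382] [188.5 244.1] [ 0.2929 -0.1242]
[  0 199   8  38 203] [  2.7 217.1] [0.0406 0.1522]
[347 205  50  33 467] [368.9 224. ] [ 0.6016 -0.2721]
[335 231  17  13 172] [343.1 237.3] [ 0.5324 -0.2719]
[   0  243   65  107 2883] [ 31.4 304.6] [ 0.0427 -0.1138]
[308 242  18  19 121] [315.8 250.7] [ 0.4669 -0.2704]
[346 248  32  24 136] [363.2 258.7] [ 0.5203 -0.334 ]
[  0 257  15  18  62] [  7.7 265. ] [0.0278 0.0004]
[226 292  53  61 333] [254.6 322.8] [ 0.2925 -0.3364]
[   0  362  152   58 4372] [ 84.6 400.9] [ 0.0645 -0.3118]
[293 369  16  20  92] [302.1 378.8] [ 0.2928 -0.4439]
[412 395  35  25 440] [425.9 409.7] [ 0.3874 -0.5625]
wrist predicted pad [[280.3 353.1]]
[    0    83   560   337 52708] [284.6 358.4] [ 0.6387 -0.0466]
[  95  233   39   57 1286] [113.5 266.5] [ 0.5644 -0.1673]
```

Call:
arm_command(series="1 -0.091 -0.0025 0 0; 1 -0.091 -0.0025 0 0; 1 -0.091 -0.0025 0 0; 1 0 0 0.089 0; 1 0 0 0.089 0; 1 0 0 0 0; 1 0 0 0 0; 1 0 0 0 0; 1 0 0 0 0; 1 0 0 0 0")

```text
clock: 24.45
position: [0.6343, -0.0501, 0.1389]
ee_rot: [-0.009, 1.0, 0.0, 0.0]
ft_force: [-0.6, 0.0, -0.8]
grip_width: 0.003
grasp_force: 0.0
```

Call:
arm_command(series="1 0 0 0.01 0; 1 0 0 0.01 0; 1 0 0 0.01 0; 1 0 0 0.01 0; 1 0 0 0.01 0; 1 0 0 0.01 0; 1 0 0 0.01 0; 1 0 0 0.0075 0; 1 0 0 0 0; 1 0 0 0 0")

```text
clock: 25.7
position: [0.6342, -0.0501, 0.1072]
ee_rot: [-0.009, 1.0, 0.0, 0.0]
ft_force: [0.6, 0.6, 0.4]
grip_width: -0.003
grasp_force: 0.0
```

Call:
arm_command(series="1 0 0 0.0025 0; 1 0 0 0.0025 0; 1 0 0 0.0025 0; 1 0 0 0.0025 0; 1 0 0 0.0025 0; 1 0 0 0 0; 1 0 0 0 0; 1 0 0 0 0; 1 0 0 0 0; 1 0 0 0 0")

```text
clock: 26.95
position: [0.6342, -0.0501, 0.1027]
ee_rot: [-0.009, 1.0, 0.0, 0.0]
ft_force: [-1.2, -0.7, 5.6]
grip_width: -0.002
grasp_force: 2.8
```

Call:
arm_command(series="1 0 0 0.0025 0; 1 0 0 0 0; 1 0 0 0.0025 0; 1 0 0 0 0; 1 0 0 0.0025 0; 1 0 0 0 0; 1 0 0 0 0; 1 0 0 0 0; 1 0 0 0 0; 1 0 0 0 0")

```text
clock: 28.2
position: [0.6345, -0.0502, 0.1025]
ee_rot: [-0.009, 1.0, 0.0, 0.001]
ft_force: [-12.9, 1.3, 29.1]
grip_width: -0.001
grasp_force: 14.3
```

Call:
arm_command(series="1 0 0 -0.01 0; 1 0 0 -0.03 0; 1 0 0 -0.1 0; 1 0 0 -0.12 0; 1 0 0 -0.12 0; 1 0.12 0 -0.05 0; 1 0.12 0 0 0; 1 0.12 0 0 0; 1 0 0 0 0; 1 0 0 0 0")

```text
clock: 29.45
position: [0.4906, -0.0526, 0.2718]
ee_rot: [-0.009, 1.0, 0.0, 0.001]
ft_force: [0.1, 0.5, -0.4]
grip_width: 0.001
grasp_force: 0.0
```

Run:
```python
from h import *
from workcell import manip, viewer
import cv2
o=manip.get_obs();print(o["position"],o["ft_force"])
a=pickle.load(open("a.pkl","rb"))["scene"]; c=viewer.camera("scene"); pickle.dump(c,open("y.pkl","wb"))
g=np.array([.634,-.05,.016])
for t in (.084,.104,.116): print(t,proj(c,tf(g,[0,0,t])).round(1))
for q in (a,c):
    m=(cv2.cvtColor(q["pixels"],cv2.COLOR_RGB2HSV)[...,2]<60).astype(np.uint8); m[:, :295]=0;m[:,322:]=0;m[:165]=0;m[200:]=0
    nb,l,s,ce=cv2.connectedComponentsWithStats(m)
    print([(s[k].tolist(),ce[k].round(1).tolist()) for k in range(1,nb) if s[k,4]>30])
# petri/bottle/beaker unchanged? mean abs diff in patches
for n,(x,y) in dict(petri=(305,334),bottle=(408,280),beaker=(170,195)).items():
    A,B=[q["pixels"][y-14:y+14,x-14:x+14].astype(int) for q in (a,c)]; print(n,abs(A-B).mean().round(2))
# red post
for q in (a,c):
    im=q["pixels"];R=(im[...,0].astype(int)>2.2*im[...,1])&(im[...,0]>60);R[:,:320]=0;R[:,360:]=0;R[:205]=0;R[265:]=0;print("red",np.argwhere(R).mean(0).round(1))
# plate top corners predicted when home
p=[*tf(g,[-.023,0,0])[0,:2],.016];print("plate pred",proj(c,tf(p,[(-.043,.064,.015),(-.043,-.064,.015),(.043,-.064,.015)])).round(1))
```

```text
[ 0.49055767 -0.05256035  0.27178437] [ 0.07849365  0.51797495 -0.41993613]
0.084 [[307.  182.9]]
0.104 [[307.5 175.6]]
0.116 [[307.8 171.2]]
[([295, 165, 23, 9, 51], [304.6, 168.5]), ([301, 172, 14, 10, 100], [307.5, 176.2]), ([307, 188, 15, 12, 101], [316.5, 194.7])]
[([295, 165, 23, 9, 50], [304.0, 168.6]), ([301, 182, 13, 12, 113], [306.6, 186.3]), ([312, 189, 10, 11, 91], [317.1, 194.5])]
petri 2.39
bottle 2.25
beaker 2.26
red [221.4 334.7]
red [238.4 332.1]
plate pred [[268.6 203.5]
 [301.7 229.4]
 [329.  216.1]]
```

Run:
```python
from h import *
from workcell import viewer
import cv2
c=viewer.camera("wrist"); s=cv2.GaussianBlur(cv2.cvtColor(c["pixels"],cv2.COLOR_RGB2HSV)[...,1],(3,3),0).astype(int)
g=np.array([.634,-.05,.016]); P=[]
for y in np.linspace(-.055,.055,12):
    u,v=proj(c,tf(g,[-.066,y,.015]))[0]
    col=s[int(v)-25:int(v)+25,int(round(u))]
    k=np.abs(np.diff(col)).argmax(); vv=int(v)-25+k+.5; w=ray(c,(u,vv),.008); P.append(w[:2]); print(round(u),round(v,1),vv,col.max(),col.min(),w.round(4)[:2])
P=np.array(P); print(np.degrees(-np.polyfit(P[:,1],P[:,0],1)[0]))
```

```text
236 244.3 240.5 136 3 [ 0.5669 -0.1069]
245 244.3 240.5 136 3 [ 0.5667 -0.0968]
254 244.3 240.5 137 4 [ 0.5665 -0.0866]
262 244.3 240.5 136 3 [ 0.5663 -0.0765]
271 244.3 240.5 138 4 [ 0.5662 -0.0663]
280 244.3 240.5 136 3 [ 0.566  -0.0562]
288 244.4 240.5 137 3 [ 0.5658 -0.046 ]
297 244.4 240.5 138 4 [ 0.5656 -0.0359]
306 244.4 240.5 138 4 [ 0.5655 -0.0257]
314 244.4 240.5 137 4 [ 0.5653 -0.0156]
323 244.4 240.5 137 4 [ 0.5651 -0.0054]
332 244.4 240.5 136 3 [0.5649 0.0047]
1.0001929677450456
```

```bash
python3 -c "
from workcell import manip
print(manip.hand_in())"
```

```text
the job is handed in; nothing more can be done
None
```

The job is handed in at about 30 s: the knob is back against its zero stop, the plate is square against the back stop, the foot was pressed down until it stopped firmly at plate height and left there, and the bottle, beaker and petri dish show no change in the camera images.

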